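Lock the flywheel and take off its thread cap of unknown hand

TASK

In the parts store, lock the flywheel that sits under the slotted bracket of the holding stand: take the wide flat setting blade from the gauge rack and push it down through the bracket's slot, fully home on its shoulder. Then, with the blade left in place, unscrew the black protector cap from that flywheel's boss; its thread may be left- or right-handed and this cannot be seen, so if it will not turn one way, try the other. Finish holding the cap in the gripper, level and above the bare boss, at least 5 cm higher than it sat, and leave everything else where it is.

Things in the scene. Friction and masses are not known exactly. Their poses are not given: they have to be found in the camera images.
- setting_blade: Wide flat steel setting blade, upright in one of the gauge rack's three slots. Origin: centre of its tip (underside); z up, x along its width, y through its thickness. From the tip up: blade 20 mm (x) by 5.5 mm (y), 31 mm long, its lowest 6 mm thinned to 18 x 3.5 mm; then a flat rectangular grey metal handle 30 mm (x) x 14 mm (y) x 38 mm tall, gripped across its 14 mm. 90 g.
- blade_shoulder (a point): Middle of the setting blade's shoulder (the step from handle to blade), 31 mm above its tip; axes as the blade.
- gauge_rack: Fixed wooden gauge rack, 176 mm (x) x 46 mm (y) x 40 mm tall, origin at the centre of its underside; three slots 50 mm apart in a row along x. The gauges stand in them, shoulders on the rack's top, tips 9 mm above the bench, widths along x.
- lock_slot (a point): Centre of the mouth of the upright slot in the stand's bracket arm, on the arm's flat top 78 mm above the bench. x: outward from the spindle, along the slot; y across it. Slot 22.6 (x) x 7.2 mm (y) through the 16 mm arm; below it an 8 mm notch in the flywheel's rim takes the tip and stops the flywheel turning. Fully home, the blade's shoulder rests on the arm, its width along x (either way round).
- spindle_axis (a point): On the axis of the spindle under the bracket, at the top of that flywheel's boss, 92 mm above the bench; axes as lock_slot, whose centre lies 68 mm away along +x. The flywheel (132 mm across, rim top 58 mm, hub face 68 mm above the bench) turns almost freely unless the blade locks it.
- cap: Round fluted black cap, 48 mm across, 36 mm tall, 70 g, on the flywheel under the bracket. Origin: centre of its lower edge, 70 mm above the bench while fitted; z up. Coarse quick thread of unknown hand: the loosening way it turns with the slight drag of a sprung seal and lifts off freely once turned 60 to 90 degrees (a stop lies near 100); the other way it is blocked within 10 degrees (play included). It need not rise while turned.
- spare_cap: The same sort of cap on the second flywheel, on the stand's other spindle without bracket, 160 mm from the first (-y of the stand); a bystander. Origin: centre of its lower edge.
- narrow_gauge: Bystander in the gauge rack: gauge with a narrow handle 15 x 14 x 38 mm. Origin at its tip.
- pin_gauge: Bystander in the gauge rack: pin gauge with a round handle 20 mm across, 38 mm tall. Origin at its tip.
- carton: Bystander: cardboard carton 90 x 60 x 50 mm. Origin: centre of its underside.
- oil_bottle: Bystander: upright grey plastic bottle, 60 mm across, 160 mm tall. Origin: centre of its underside.
- spanner: Bystander: steel spanner 170 mm long, lying flat.
- screwdriver: Bystander: screwdriver 190 mm long, lying.
- bearing: Bystander: steel ring bearing 52 mm across, 15 mm tall, lying flat. Origin: centre of its underside.
Mind the look-alikes: they are no part of the job. Leave any brown or white look-alike of the cap alone.

How it is judged:
By the outcome, as a careful person would: the job done as asked, in the order asked, and still so for the second after the job is handed in, while the arm keeps its last pose, push and grip.
It also fails if it takes over 51 s, if anything falls off the work surface, if the arm or the gripper's body presses on something with over 40 N, if the wrist force passes 120 N, or if a joint passes its speed limit or range.

ROBOT

A 6-joint arm with a two-finger parallel gripper is mounted at the origin on the work surface. World frame = base frame: x ahead of the robot, y to its left, z up, the work surface at z = 0. Lengths are in mm, angles in degrees, forces in N, time in s.
With the tool pointing down it reaches from about 350 to 850 mm from the base axis. Payload 8.1 kg.
Tool frame: the origin (TCP) lies midway between the tips of the shut fingers; the grasp point (between the pads) lies grip_depth behind it (grip_depth is the distance from the TCP to the grasp point, in mm); z points along the fingers, y is the line along which they close (so a half turn about z gives the same grasp; the last joint's range is limited). The gripper opens to 85 mm and grips with 20 to 120 N. Pads are 22 mm wide; open, the fingers measure 114 mm over their backs; the gripper's body (76 mm by 85 mm) begins 54 mm behind the grasp point. The pads swing forward as they close: fully open they stand 13 mm farther back than shut.
Start: joints at [-74.909, 7.471, 85.268, -0, 87.261, -4.893], TCP at [205.082, -563.867, 231.292] pointing down, gripper open.
Joint ranges: [-169.43, 169.43], [-51.17, 129.36], [1.28, 143.12], [-76.62, 256.62], [0, 156.53], [-152.29, 152.29]. Speed limits (degrees/s): [136.94, 136.94, 159.86, 180, 180, 180].

INTERFACE

Orientations are given as [roll, pitch, yaw] about the fixed x, y, z axes, in that order (R = Rz(yaw) Ry(pitch) Rx(roll)).
In Python, from bench import sense, snapshot, hand_in, grip_depth gives the robot as it stands. The module is installed in compiled form; this text tells all that it offers.
- The arm moves only by the tool apply_moves, never from a script. Its argument "series" is text: rows parted by semicolons, each of 5 numbers parted by spaces: the shift along the tool's x, y, z each as a share of 0.3 m, from -1 to 1, then the turn about the tool's z as a share of 2 rad, from -1 to 1, then the gripper's target within -1 to 1 (shut at 1, half-way at 0, fully open at -1). In form: tx ty tz twist gripper; .... A call has 1 to 5 rows; each row shifts and turns the commanded pose from where the row before left it, along the tool's axes as they then stand; what a row does not reach is not made up. A row lasts 1/12 s, in which the tool goes at most 41.7 mm and 7.16 degrees, less where a joint would pass 70% of its speed; a pose out of reach is approached as far as the arm can. A call with a number of a shift or a turn outside -1 to 1 is refused whole. A call with a gripper value outside its range is refused whole. The fingers move at their own pace and stop on an object; "squeeze" is the grip in N (left out, the last holds). Time passes only in rows, so rows that do not move let the fingers close. It gives the time, the measured TCP pose, the force, the opening and the grip force at its end, in the units of the state.
- sense(): the state, without advancing time (a new reading comes with each control period).
- snapshot(name): name is "side" or "top"; returns a dict with "frame" (384x512x3 uint8, blue, green, red), "depth" (384x512 float32, mm along the optical axis (not along the pixel's ray), 0 where there is no reading), "intrinsics" (3x3 intrinsics, pixels), "extrinsics" (4x4, takes a point from camera to world coordinates). Camera axes: x right, y down, z forward; pixel columns grow to the right and rows downward; lengths in mm; the calibration is good to about 2 mm. A picture is of the moment at which its call begins.
- hand_in(): hands the job in; it is judged then, once.
The state is a dict: "time": time; "joint_pos": joint angles; "qd": joint speeds; "joint_efforts": joint torques, N m; "tool_pos": TCP position; "tcp_rot": TCP orientation; "ft_force": force on the tool from outside, world axes, zero at the start; "wrist_torque": the same for the moment, N m; "finger_gap": finger opening in mm; "grip_force": force on a finger pad.
Only numpy, scipy, OpenCV 4.12 (cv2) and the standard library are available. Lean on these libraries where they do the work, as an engineer would, in place of code of your own. Each camera call takes 0.05 s, during which the arm holds its last target. There are 200 camera calls.

## Working session

There is one attempt and no reset: what is moved stays moved. The work goes in short steps, Python scripts to look and compute and a tool call to move; the robot and the scene stay as the last step left them, time stands still between calls to the robot, and variables do not carry over. Pictures are saved under pics/ and viewed, at most 10 in all, crops included, and the job is handed in when it is done.

Besides the shell and the picture viewer there is one more tool, called after ">>>" by a JSON object that holds its "name" and its "arguments". apply_moves: Moves the arm, as the interface text tells. Its arguments: {"type":"object","properties":{"series":{"type":"string"},"squeeze":{"type":"number"}},"required":["series"]}

```bash
mkdir -p pics
python3 - <<'E'
from bench import *
import cv2,numpy as np
print(grip_depth, sense())
for n in("top","side"):
    s=snapshot(n); np.savez(f"{n}0.npz",**s); cv2.imwrite(f"pics/{n}0.png",cv2.resize(s["frame"],(800,600)))
    print(n,s["intrinsics"],s["extrinsics"])
E
```

```text
18.700000000000003 {'time': 0.0, 'joint_pos': array([-7.49091069e+01,  7.51736296e+00,  8.53299018e+01, -2.44769576e-04,
        8.72639081e+01, -4.89317630e+00]), 'qd': array([ 0.04791259, -0.00745413, -0.07747786, -0.00890167, -0.02539563,
       -0.04631799]), 'joint_efforts': array([ 7.62177533e-04, -5.69394064e+01, -5.00559926e+01, -2.25147169e-04,
        1.45479647e-02, -2.40830281e-05]), 'tool_pos': array([ 204.92414744, -563.31132971,  230.21499122]), 'tcp_rot': array([-1.79889211e+02, -9.23927559e-03,  1.99840724e+01]), 'ft_force': array([ 0.27619233, -0.42260658, -0.46731036]), 'wrist_torque': array([-0.01469912, -0.0331003 ,  0.00703954]), 'grip_force': 0.0, 'finger_gap': 85.76018498435702}
top [[439.11021968   0.         255.4397788 ]
 [  0.         439.11021968 198.13855033]
 [  0.           0.           1.        ]] [[-2.11647492e-02 -9.94680954e-01  1.00806015e-01  4.45125177e+02]
 [-9.99761742e-01  2.05180694e-02 -7.44770706e-03  2.28997606e+01]
 [ 5.33974755e-03 -1.00939626e-01 -9.94878223e-01  1.37538810e+03]
 [ 0.00000000e+00  0.00000000e+00  0.00000000e+00  1.00000000e+00]]
side [[403.00597422   0.         258.58757196]
 [  0.         403.00597422 192.44348265]
 [  0.           0.           1.        ]] [[ 9.94184831e-01 -4.27234760e-02  9.88495136e-02  4.60506754e+02]
 [-1.06748971e-01 -5.11896893e-01  8.52388543e-01 -8.65554279e+02]
 [ 1.41837575e-02 -8.57983843e-01 -5.13480814e-01  6.23088394e+02]
 [ 0.00000000e+00  0.00000000e+00  0.00000000e+00  1.00000000e+00]]
```

View pics/top0.png

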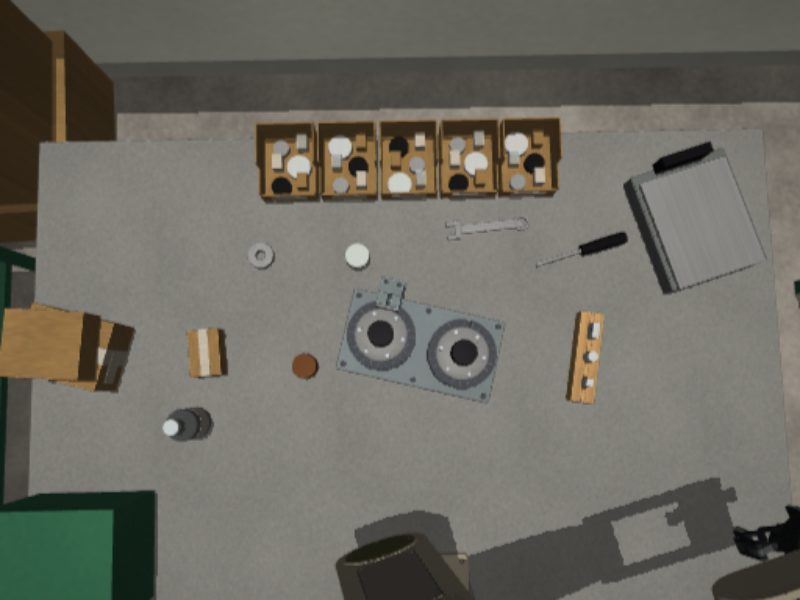

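View pics/side0.png

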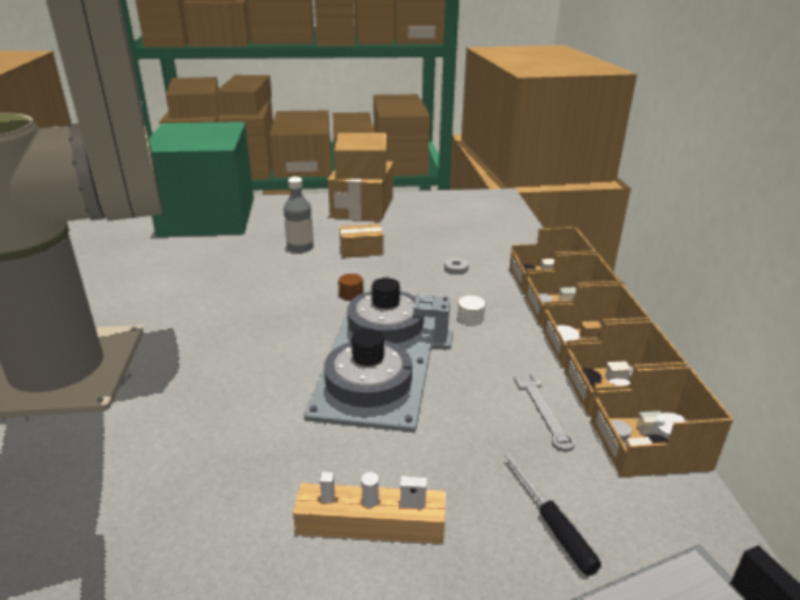

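The top view shows the bracketed flywheel with its black cap at (380,333) and the bracket at (391,293). The second flywheel is at (464,352). The rack is at (585,357), with handles at (594,330), (591,356) and (587,382). In the side view those handles are at (413,491) wide, (370,489) round and (327,488) narrow. The wide flat one is at the far (+x) end and fits the setting blade. I'll measure it and confirm in one crop.

```bash
cat > h.py <<'E'
import numpy as np,cv2
def load(n): return dict(np.load(n))
def cloud(s):
    K,T=s["intrinsics"],s["extrinsics"]; d=s["depth"].astype(float)
    v,u=np.mgrid[:d.shape[0],:d.shape[1]]
    p=np.stack([(u-K[0,2])/K[0,0]*d,(v-K[1,2])/K[1,1]*d,d],-1)
    w=p@T[:3,:3].T+T[:3,3]; w[d==0]=np.nan; return w
def plane(s,uv,z):
    K,T=s["intrinsics"],s["extrinsics"]; uv=np.atleast_2d(uv).astype(float)
    r=np.c_[(uv[:,0]-K[0,2])/K[0,0],(uv[:,1]-K[1,2])/K[1,1],np.ones(len(uv))]@T[:3,:3].T
    return T[:3,3]+r*((z-T[2,3])/r[:,2])[:,None]
def pix(s,p):
    K,T=s["intrinsics"],s["extrinsics"]; c=(np.atleast_2d(p)-T[:3,3])@T[:3,:3]; return (c[:,:2]/c[:,2:])@K[:2,:2].T+K[:2,2]
def blobs(s,m,box,z,amin=8):
    """components of mask m in (u0,v0,u1,v1); rect centre on plane z"""
    M=np.zeros(m.shape,np.uint8); u0,v0,u1,v1=box; M[v0:v1,u0:u1]=m[v0:v1,u0:u1]
    n,l,st,c=cv2.connectedComponentsWithStats(M)
    out=[]
    for i in range(1,n):
        if st[i,4]<amin: continue
        vv,uu=np.nonzero(l==i); w=plane(s,np.c_[uu,vv],z)[:,:2]
        r=cv2.minAreaRect(w.astype(np.float32)); out.append((st[i,4],c[i].round(1),w.mean(0).round(1),np.round(r[0],1),np.round(r[1],1),round(r[2],1)))
    return out
E
python3 - <<'E'
from h import *
for n,b1,b2 in(("top",(360,195,390,262),(205,175,330,265)),("side",(180,290,300,350),(190,170,300,280))):
    s=load(n+"0.npz"); w=cloud(s); z=w[...,2]; g=s["frame"].max(2)
    with np.errstate(all='ignore'):
        print(n,"handles z>70"); [print(*b) for b in blobs(s,(z>72)&(z<90),b1,78)]
        print("caps"); [print(*b) for b in blobs(s,(z>101)&(z<115),b2,106)]
        print("arm top"); [print(*b) for b in blobs(s,(z>72)&(z<84)&(g>60),b2,78)]
        print("rack top"); [print(*b) for b in blobs(s,(z>33)&(z<45),b1,40)]
T=load("top0.npz")["frame"];S=load("side0.npz")["frame"]
c=[cv2.resize(x,(400,300),interpolation=cv2.INTER_CUBIC) for x in(T[165:225,215:295],T[190:265,330:430],S[180:240,215:295],S[290:350,190:290])]
cv2.imwrite("pics/crop.png",np.vstack([np.hstack(c[:2]),np.hstack(c[2:])]))
E
```

```text
top handles z>70
52 [380.7 211.6] [ 528.9 -357.3] [ 529.1 -356.7] [14.8 27.2] 87.1
39 [378.9 227.9] [ 480.8 -349.5] [ 481.2 -349.1] [18.5 17. ] 43.0
25 [376.9 244.8] [ 431.2 -341.3] [ 432.  -341.5] [11.8 14.6] 87.2
caps
215 [243.2 213.1] [531.   49.9] [531.3  50.3] [45.1 45. ] 43.9
213 [297.  225.4] [ 492.1 -105. ] [ 491.9 -105. ] [46.3 43.3] 88.8
arm top
259 [249.4 187.8] [607.9  30.5] [607.2  30.9] [43.9 58.6] 75.9
rack top
691 [374.8 229.3] [ 478.1 -347.7] [ 480.9 -349.4] [ 47.7 175.8] 80.4
side handles z>70
67 [208.6 305.6] [ 434.3 -345.2] [ 434.1 -345.8] [19.  15.1] 79.7
92 [236.3 307. ] [ 483.3 -353.1] [ 482.8 -352.9] [23.7 17.9] 86.0
128 [263.9 308.8] [ 531.8 -361.9] [ 532.1 -362.3] [18.7 28.8] 84.6
caps
157 [246.3 182.5] [533.5  45.9] [532.7  43.6] [52.7 46.9] 85.3
234 [234.9 216.6] [ 495.2 -108.5] [ 495.3 -107.8] [52.4 45.6] 85.5
arm top
234 [276.2 194.4] [610.2  25.8] [609.5  25.6] [54.2 58. ] 76.6
rack top
1716 [235.8 323.6] [ 481.5 -356.9] [ 482.5 -354.3] [ 52.7 175. ] 80.4
```

View pics/crop.png

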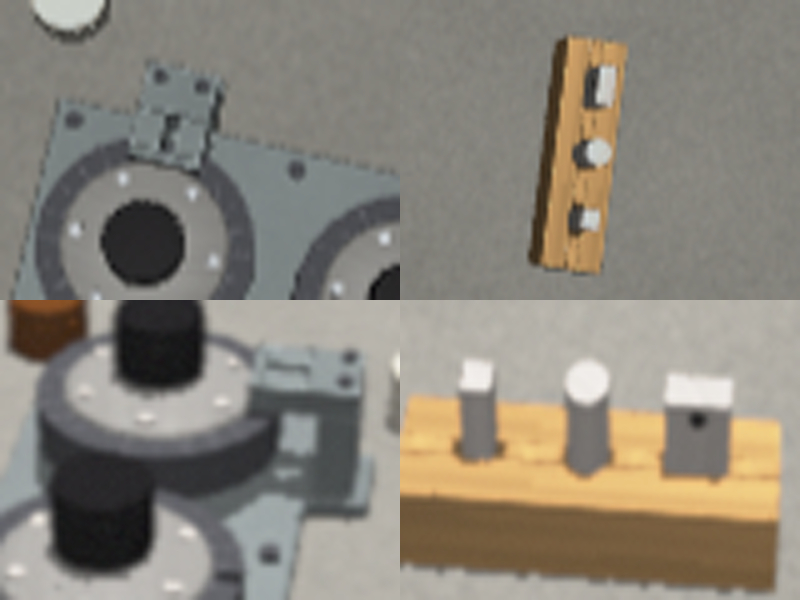

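The crop confirms the wide flat handle at the far (+x) end of the rack, in the upper right panel at (605,85) and the lower right panel at (698,420). The slotted bracket with its dark slot is at (170,133) in the upper left panel, beside the black cap at (143,243). Next I'll refine the slot position and start moving towards the rack.

```bash
cat >> h.py <<'E'
def rel(st,target,yaw=None):
    """tool-frame shift (shares of .3 m) and twist share to TCP target"""
    from scipy.spatial.transform import Rotation as R
    r=R.from_euler("xyz",st["tcp_rot"],degrees=True); d=r.inv().apply(np.array(target)-st["tool_pos"])
    y=st["tcp_rot"][2]; tw=None if yaw is None else -((yaw-y+180)%360-180)
    print("shift mm",d.round(1),"shares",(d/300).round(4),"twist deg/share",tw,None if tw is None else round(tw/114.592,4))
E
python3 - <<'E'
from h import *
from bench import sense
for n in("top","side"):
    s=load(n+"0.npz"); g=cv2.cvtColor(s["frame"],cv2.COLOR_BGR2GRAY).astype(float)
    p=pix(s,[597,33.4,78])[0]; u,v=np.round(p).astype(int); print(n,p)
    P=g[v-9:v+9,u-9:u+10]; print(u-9,v-9); print(P.astype(int))
    w=cloud(s)[...,2]
rel(sense(),[529.3,-357.5,140])
E
```

```text
top [248.5000041  191.44966353]
240 182
[[132 132 132 127 128 127 127 127 127 128 126 124 125 123  65  71  79 123
  104]
 [130 128 130 122 128 128 126 127 127 126 125 124 124 125  95  91  98 128
   76]
 [128 128 121 131 126 126 126 126 125 125 125 124 124 125 125 124 126 138
   53]
 [129 128 103 122 127 127 127 127 126 126 125 125 123 123 124 123 124 128
   59]
 [121 127 109 115 137 118 115 118 133 130 126 125 124 123 123 123 121  88
   63]
 [110 124 117 136 139 111 104 110 124 116 106 115 115 127 124 124 121  64
   68]
 [124 121 127 129 128 128 127 124  60  57  61 107 113 121 116 117 116  55
   64]
 [127 122 134 130 128 128 129 128  58  68  74 128 134 109 111 111 106  65
   63]
 [125 111 130 130 129 129 131 123  65  67  89 129 128 128 128 125 100  65
   70]
 [126 117 130 130 130 130 129  98  72  98 124 130 129 128 129 127  74  93
  101]
 [113 137 130 131 132 131 128  79  75 119 146 131 128 129 130 131  65 128
  129]
 [ 81 142 119 119 123 134 137  44  74  96 137 130 130 130 132 142  64 112
  128]
 [ 80 114 110 105 113 135 136  48  74  94 133 130 131 131 131 132  73  98
  129]
 [ 80 1
[... 1286 characters left out ...]
2 143 139 139 141 126 119 146 157 159
  157]
 [182 182 176 167 158 148 159 165 164 162 161 161 161 154 140 150 156 157
  159]
 [182 178 163 153 147 141 153 161 164 165 167 167 168 165 151 153 157 158
  157]
 [183 175 141 112 106 111 124 135 146 153 159 160 157 162 151 146 147 148
  151]
 [183 175 137  94  79  83  88  92  98 103 103 106 104 107 104 102 107 111
  122]
 [184 175 135  92  78  79  77  77  75  74  75  75  74  74  74  76  78  80
   85]
 [182 169 121  83  77  80  77  75  76  74  75  76  75  74  73  74  74  73
   73]
 [176 153 107  77  74  75  75  75  73  76  80  80  77  74  73  74  73  74
   74]]
shift mm [375.2 -82.5  90.5] shares [ 1.2506 -0.2749  0.3018] twist deg/share None None
```

>>> {"name": "apply_moves", "arguments": {"series": "0.125 -0.0275 0.03 0 -1;0.125 -0.0275 0.03 0 -1;0.125 -0.0275 0.03 0 -1;0.125 -0.0275 0.03 0 -1;0.125 -0.0275 0.03 0 -1", "squeeze": 60}}

```text
time: 0.52
tool_pos: [368.2, -459.7, 185.4]
tcp_rot: [-180.0, 0.0, 20.0]
ft_force: [0.5, -0.8, 0.9]
finger_gap: 85.5
grip_force: 0.0
```

>>> {"name": "apply_moves", "arguments": {"series": "0.125 -0.0275 0.03 0 -1;0.125 -0.0275 0.03 0 -1;0.125 -0.0275 0.03 0 -1;0.125 -0.0275 0.03 0 -1;0.125 -0.0275 0.03 0 -1"}}

```text
time: 0.93
tool_pos: [530.5, -356.6, 140.3]
tcp_rot: [-180.0, 0.0, 20.0]
ft_force: [0.8, -0.5, 0.8]
finger_gap: 85.4
grip_force: 0.0
```

>>> {"name": "apply_moves", "arguments": {"series": "0 0 0 -0.0625 -1;0 0 0 -0.0625 -1;0 0 0 -0.0625 -1;0 0 0 -0.0625 -1;0 0 0 -0.0625 -1"}}

```text
time: 1.35
tool_pos: [529.1, -357.7, 140.5]
tcp_rot: [-179.9, -0.0, 56.2]
ft_force: [-0.8, -0.8, -0.9]
finger_gap: 85.5
grip_force: 0.0
```

>>> {"name": "apply_moves", "arguments": {"series": "0 0 0 -0.0625 -1;0 0 0 -0.0625 -1;0 0 0 -0.0625 -1;0 0 0 -0.0625 -1;0 0 0 -0.0625 -1"}}

```text
time: 1.77
tool_pos: [529.0, -357.9, 140.6]
tcp_rot: [-179.9, -0.0, 92.0]
ft_force: [-0.2, -0.3, -0.5]
finger_gap: 85.6
grip_force: 0.0
```

>>> {"name": "apply_moves", "arguments": {"series": "0 0 0 -0.0625 -1;0 0 0 -0.0625 -1;0 0 0 -0.0625 -1;0 0 0 -0.0625 -1;0 0 0 -0.0625 -1"}}

```text
time: 2.18
tool_pos: [529.0, -357.9, 140.6]
tcp_rot: [-180.0, -0.1, 127.8]
ft_force: [0.0, 0.5, 0.1]
finger_gap: 85.4
grip_force: 0.0
```

>>> {"name": "apply_moves", "arguments": {"series": "0 0 0 -0.0625 -1;0 0 0 -0.0625 -1;0 0 0 -0.0625 -1;0 0 0 -0.0625 -1;0 0 0 -0.0625 -1"}}

```text
time: 2.6
tool_pos: [529.0, -357.9, 140.6]
tcp_rot: [180.0, -0.1, 163.6]
ft_force: [0.4, -0.0, 0.7]
finger_gap: 85.7
grip_force: 0.0
```

Run:
```python
from h import *
from bench import sense
s=sense();print(s["tool_pos"],s["tcp_rot"],s["joint_pos"],s["ft_force"]);rel(s,[530.2,-358,45],170.5)
```

```text
[ 528.95740562 -357.87801904  140.58127181] [ 1.79972833e+02 -6.68411382e-02  1.63579953e+02] [-3.86793914e+01  1.66360962e+01  8.43970508e+01 -1.80169003e-04
  7.90390039e+01 -1.12259294e+02] [ 0.36913141 -0.02265497  0.66239426]
shift mm [-1.3  0.2 95.6] shares [-0.0045  0.0006  0.3186] twist deg/share -6.920047242735791 -0.0604
```

>>> {"name": "apply_moves", "arguments": {"series": "-0.004 0 0.08 -0.06 -1;0 0 0.08 0 -0.5;0 0 0.08 0 0;0 0 0.06 0 0;0 0 0.0186 0 0"}}

```text
time: 3.02
tool_pos: [528.0, -356.5, 41.0]
tcp_rot: [179.8, -0.3, 170.1]
ft_force: [-0.5, 0.8, -0.7]
finger_gap: 42.9
grip_force: 0.0
```

>>> {"name": "apply_moves", "arguments": {"series": "0 0 0 0 1;0 0 0 0 1;0 0 0 0 1;0 0 0 0 1;0 0 0 0 1"}}

```text
time: 3.43
tool_pos: [531.2, -359.1, 47.2]
tcp_rot: [-179.9, 0.1, 170.1]
ft_force: [-0.6, -0.5, -1.1]
finger_gap: 13.0
grip_force: 61.7
```

>>> {"name": "apply_moves", "arguments": {"series": "0 0 0 0 1;0 0 0 0 1;0 0 0 0 1"}}

```text
time: 3.68
tool_pos: [531.1, -359.1, 47.0]
tcp_rot: [-179.9, 0.1, 170.1]
ft_force: [-1.3, 1.0, 6.3]
finger_gap: 13.1
grip_force: 62.7
```

Run:
```python
from h import *
from bench import sense
s=sense();print(s["tool_pos"],s["tcp_rot"],s["ft_force"],s["wrist_torque"],s["finger_gap"])
```

```text
[ 531.10881279 -359.0519679    46.9634557 ] [-1.79947657e+02  9.45872226e-02  1.70098374e+02] [-1.2594436   1.00070646  6.29456378] [0.09296761 0.16675085 0.0163309 ] 13.051247371359525
```

>>> {"name": "apply_moves", "arguments": {"series": "0 0 -0.04 0 1;0 0 -0.08 0 1;0 0 -0.12 0 1;0 0 -0.1 0 1;0 0 -0.02 0 1"}}

```text
time: 4.1
tool_pos: [533.0, -360.5, 161.5]
tcp_rot: [-179.7, 0.5, 170.1]
ft_force: [0.6, -0.1, 1.4]
finger_gap: 13.3
grip_force: 61.9
```

Run:
```python
from h import *
from bench import sense
s=sense();print(s["tool_pos"],s["tcp_rot"],s["ft_force"],s["finger_gap"])
rel(s,[598,32.4,155],165.9)
```

```text
[ 533.00455761 -360.48185513  161.45161894] [-179.74374432    0.46983893  170.10612568] [ 0.61323806 -0.11248594  1.43512366] 13.31436185520734
shift mm [  3.5 398.2   4.6] shares [0.0118 1.3274 0.0155] twist deg/share 4.2061256819951325 0.0367
```

>>> {"name": "apply_moves", "arguments": {"series": "0 0.13 0 0 1;0 0.135 0 0 1;0 0.135 0 0 1;0 0.135 0 0 1;0 0.135 0 0 1"}}

```text
time: 4.52
tool_pos: [564.7, -158.7, 153.9]
tcp_rot: [180.0, -0.0, 170.1]
ft_force: [0.6, -0.4, -0.8]
finger_gap: 13.0
grip_force: 61.9
```

>>> {"name": "apply_moves", "arguments": {"series": "0 0.135 0 0 1;0 0.135 0 0 1;0 0.135 0 0 1;0 0.135 0 0 1;0.011 0.11 0 0.0367 1"}}

```text
time: 4.93
tool_pos: [595.4, 35.0, 154.1]
tcp_rot: [180.0, 0.0, 166.0]
ft_force: [1.2, 0.3, -1.1]
finger_gap: 13.0
grip_force: 61.9
```

>>> {"name": "apply_moves", "arguments": {"series": "0 0 0 0 1;0 0 0 0 1;0 0 0 0 1;0 0 0 0 1"}}

```text
time: 5.27
tool_pos: [595.1, 30.9, 153.7]
tcp_rot: [-180.0, -0.0, 165.9]
ft_force: [-0.3, 0.6, -0.7]
finger_gap: 13.1
grip_force: 61.9
```

Run:
```python
from h import *
from bench import sense
s=sense();print(s["tool_pos"],s["tcp_rot"],s["ft_force"],s["finger_gap"])
rel(s,[598,32.4,128],165.9)
```

```text
[595.13137904  30.88835375 153.69846387] [-1.79968593e+02 -9.93115671e-03  1.65867294e+02] [-0.26912725  0.58661238 -0.74120455] 13.079609974773286
shift mm [-2.4  2.2 25.7] shares [-0.0081  0.0073  0.0857] twist deg/share -0.0327056555315437 -0.0003
```

>>> {"name": "apply_moves", "arguments": {"series": "-0.004 0.0037 0.04 0 1;-0.004 0.0037 0.035 0 1;0 0 0.01 0 1;0 0 0 0 1;0 0 0 0 1"}}

```text
time: 5.68
tool_pos: [597.5, 33.3, 127.2]
tcp_rot: [-180.0, -0.1, 165.9]
ft_force: [-0.3, -0.4, -0.7]
finger_gap: 13.2
grip_force: 61.9
```

Run:
```python
from h import *
from bench import *
s=sense();print(s["tool_pos"],s["tcp_rot"],s["ft_force"],s["finger_gap"])
a=snapshot("side");np.savez("side1.npz",**a);b=snapshot("top");np.savez("top1.npz",**b)
A=cv2.resize(a["frame"][140:215,225:325],(800,600),interpolation=cv2.INTER_CUBIC);cv2.imwrite("pics/s1.png",A)
p=s["tool_pos"]; print(pix(a,[p+[0,0,-38],[598,32.4,78]]))
```

```text
[597.54765441  33.34561858 127.20058044] [-1.79976919e+02 -1.02685616e-01  1.65865705e+02] [-0.31039426 -0.38406163 -0.6680684 ] 13.21986192214804
[[271.0975535  189.41039752]
 [271.18771439 193.25903259]]
```

View pics/s1.png

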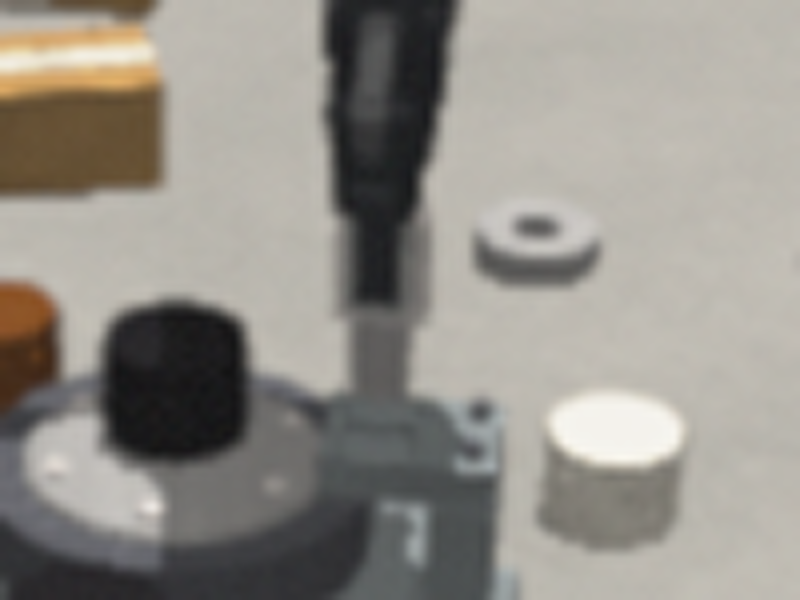

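The blade hangs behind the arm's front edge at columns 352-408, row 360. The slot is at about columns 345-412, row 432. They look aligned in x, so I'll check that with sub-pixel profiles.

Run:
```python
from h import *
a=load("side1.npz");b=load("side0.npz")
g=lambda s:cv2.cvtColor(s["frame"],cv2.COLOR_BGR2GRAY).astype(int)
print("now cols 264..281 rows 178..198");G=g(a)
for v in range(178,199):print(v,*G[v,264:282])
T=g(load("top1.npz")); print("top gripper dark near")
```

```text
now cols 264..281 rows 178..198
178 183 179 162 131 107 92 85 83 82 75 80 98 111 119 141 174 184 185
179 183 180 163 144 126 112 102 101 101 99 100 107 116 127 154 179 187 188
180 182 182 180 171 143 111 98 97 101 103 102 107 122 144 164 180 186 188
181 183 185 186 179 147 108 92 92 95 95 95 102 135 170 181 185 183 184
182 183 185 186 179 146 107 92 93 93 92 92 102 139 177 186 184 184 184
183 185 184 184 177 146 107 91 93 93 93 92 104 142 177 186 185 184 186
184 185 185 186 180 146 108 93 92 93 92 92 109 152 179 184 185 185 187
185 185 186 187 180 147 107 92 93 93 92 91 110 154 178 183 183 184 187
186 187 186 188 180 148 108 92 92 92 92 93 108 152 177 181 181 183 184
187 185 188 186 176 148 110 91 91 92 91 91 111 157 179 185 185 184 186
188 174 180 175 155 139 109 93 93 93 92 92 113 160 179 180 183 184 186
189 131 142 131 114 107 98 95 94 95 94 92 103 131 145 156 167 178 182
190 79 90 93 93 92 96 96 96 97 97 96 97 101 103 109 125 152 168
191 62 69 88 94 91 96 98 99 98 99 100 99 96 89 92 97 118 148
192 72 73 91 96 89 90 92 95 98 96 97 95 97 95 94 94 99 122
193 86 82 91 93 85 86 86 87 87 87 86 82 85 93 95 96 94 110
194 101 94 94 93 95 96 95 93 92 92 93 88 85 92 95 96 95 97
195 105 99 96 94 98 99 99 98 98 98 98 96 89 92 95 95 93 93
196 101 95 93 92 97 99 100 99 100 100 100 98 91 93 94 95 94 97
197 94 87 85 85 90 94 95 96 98 96 96 96 92 93 93 94 94 108
198 93 83 82 83 83 83 83 82 84 83 80 82 83 83 84 86 88 104
top gripper dark near
```

>>> {"name": "apply_moves", "arguments": {"series": "0 -0.003 0 0 1;0 0 0.015 0 1;0 0 0.015 0 1;0 0 0 0 1;0 0 0 0 1"}}

```text
time: 6.2
tool_pos: [597.5, 32.9, 118.5]
tcp_rot: [-180.0, -0.1, 165.9]
ft_force: [0.1, 0.4, -2.0]
finger_gap: 13.0
grip_force: 61.9
```

>>> {"name": "apply_moves", "arguments": {"series": "0 0 0.008 0 1;0 0 0.008 0 1;0 0 0 0 1"}}

```text
time: 6.45
tool_pos: [597.6, 32.9, 113.8]
tcp_rot: [-180.0, -0.0, 165.9]
ft_force: [-0.0, -0.0, -1.8]
finger_gap: 13.5
grip_force: 61.9
```

Run:
```python
from bench import *
s=sense();print(s["tool_pos"],s["tcp_rot"],s["ft_force"],s["wrist_torque"])
```

```text
[597.63302063  32.8971599  113.80952729] [-1.79991614e+02 -4.03067082e-02  1.65900744e+02] [-0.04448529 -0.00194031 -1.78469368] [0.0302897  0.02440766 0.00403775]
```

>>> {"name": "apply_moves", "arguments": {"series": "0 0 0.008 0 1;0 0 0.008 0 1;0 0 0 0 1"}}

```text
time: 6.7
tool_pos: [598.1, 33.1, 109.4]
tcp_rot: [180.0, 0.0, 165.9]
ft_force: [1.1, 1.0, -1.5]
finger_gap: 12.5
grip_force: 61.7
```

>>> {"name": "apply_moves", "arguments": {"series": "0 0 0.008 0 1;0 0 0.008 0 1;0 0 0 0 1"}}

```text
time: 6.95
tool_pos: [597.9, 33.3, 104.3]
tcp_rot: [180.0, -0.0, 165.9]
ft_force: [1.4, 3.4, -2.4]
finger_gap: 12.8
grip_force: 61.7
```

>>> {"name": "apply_moves", "arguments": {"series": "0 0.001 0.01 0 1;0 0 0.01 0 1;0 0 0 0 1"}}

```text
time: 7.2
tool_pos: [597.7, 33.3, 98.0]
tcp_rot: [180.0, -0.0, 165.9]
ft_force: [1.7, 3.3, -3.0]
finger_gap: 13.2
grip_force: 61.8
```

>>> {"name": "apply_moves", "arguments": {"series": "0 0 0.01 0 1;0 0 0.01 0 1;0 0 0 0 1"}}

```text
time: 7.45
tool_pos: [597.8, 33.3, 92.1]
tcp_rot: [180.0, -0.0, 165.9]
ft_force: [1.9, 3.4, -2.8]
finger_gap: 13.5
grip_force: 61.7
```

>>> {"name": "apply_moves", "arguments": {"series": "0 0 0.01 0 1;0 0 0.01 0 1;0 0 0 0 1"}}

```text
time: 7.7
tool_pos: [597.9, 33.3, 86.2]
tcp_rot: [180.0, -0.0, 165.9]
ft_force: [2.3, 5.0, -3.3]
finger_gap: 12.9
grip_force: 61.7
```

>>> {"name": "apply_moves", "arguments": {"series": "0 0 0.005 0 1;0 0 0.005 0 1;0 0 0 0 1"}}

```text
time: 7.95
tool_pos: [598.2, 33.3, 84.9]
tcp_rot: [180.0, 0.0, 165.9]
ft_force: [-3.8, 4.2, 9.0]
finger_gap: 13.0
grip_force: 63.2
```

>>> {"name": "apply_moves", "arguments": {"series": "0 0 0.005 0 1;0 0 0.004 0 1;0 0 0 0 1"}}

```text
time: 8.2
tool_pos: [598.3, 33.3, 84.9]
tcp_rot: [180.0, 0.0, 165.9]
ft_force: [-15.1, 3.8, 29.0]
finger_gap: 13.3
grip_force: 66.3
```

>>> {"name": "apply_moves", "arguments": {"series": "0 0 -0.004 0 1;0 0 -0.004 0 0;0 0 0 0 -0.3;0 0 0 0 -0.3;0 0 0 0 -0.3"}}

```text
time: 8.62
tool_pos: [597.6, 32.7, 82.9]
tcp_rot: [-180.0, -0.0, 165.9]
ft_force: [0.3, -0.3, -0.4]
finger_gap: 55.6
grip_force: 0.0
```

Run:
```python
from h import *
from bench import *
s=sense();print(s["tool_pos"],s["finger_gap"],s["ft_force"])
```

```text
[597.64208535  32.73485816  82.92375441] 55.612176686152615 [ 0.25776087 -0.25473714 -0.40687045]
```

>>> {"name": "apply_moves", "arguments": {"series": "0 0 -0.07 0 -0.4;0 0 -0.13 0 -0.5;0 0 -0.13 0 -0.6;0.12 0 -0.02 0.0625 -0.6;0.1 0 0 0.0625 -0.6"}}

```text
time: 9.03
tool_pos: [537.5, 52.1, 192.9]
tcp_rot: [179.8, 0.4, 151.2]
ft_force: [-1.0, 0.3, -0.5]
finger_gap: 68.5
grip_force: 0.0
```

>>> {"name": "apply_moves", "arguments": {"series": "0 0 0 0.057 -0.6;0 0 0 0 -0.6;0 0 0 0 -0.6"}}

```text
time: 9.28
tool_pos: [535.2, 52.6, 188.5]
tcp_rot: [-180.0, 0.0, 145.3]
ft_force: [-0.4, -0.2, 0.0]
finger_gap: 68.3
grip_force: 0.0
```

Run:
```python
from h import *
from bench import *
s=sense();print(s["tool_pos"],s["tcp_rot"],s["joint_pos"][5],s["finger_gap"],s["ft_force"]); rel(s,[531.9,49.6,73.5],145)
a=snapshot("side");np.savez("side2.npz",**a)
cv2.imwrite("pics/s2.png",cv2.resize(a["frame"][140:230,205:325],(800,600),interpolation=cv2.INTER_CUBIC))
w=cloud(a); z=w[...,2]; box=(262,165,295,205)
with np.errstate(all='ignore'): [print(*b) for b in blobs(a,(z>110)&(z<125),box,116)]
```

```text
[535.24497992  52.60926362 188.46913068] [-1.79997130e+02  2.80711321e-02  1.45252535e+02] -55.08669926695358 68.3473684962007 [-0.41209554 -0.24546684  0.00722026]
shift mm [  1.1  -4.4 115. ] shares [ 0.0036 -0.0146  0.3832] twist deg/share 0.25253541861147255 0.0022
52 [272.7 181.7] [600.1  26.7] [599.4  25.6] [21.4 28.5] 82.8
```

View pics/s2.png

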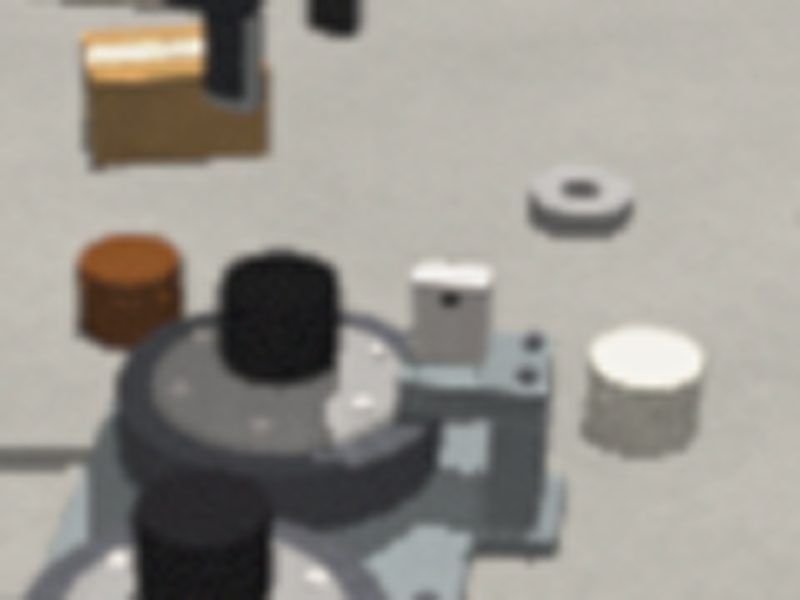

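The blade's handle at (450,310) sits flush on the arm, so the blade is fully home. The black cap at (280,315) is clear to grasp. Next I'll descend over it.

>>> {"name": "apply_moves", "arguments": {"series": "0.0036 -0.0146 0.07 0.044 -0.6;0 0 0.1 0 -0.6;0 0 0.1 0 -0.6;0 0 0.08 0 -0.6;0 0 0.03 0 -0.6"}}

```text
time: 9.75
tool_pos: [529.5, 49.4, 70.0]
tcp_rot: [-179.8, -0.3, 140.1]
ft_force: [-0.3, 0.6, -0.9]
finger_gap: 68.3
grip_force: 0.0
```

>>> {"name": "apply_moves", "arguments": {"series": "0 0 0 0 -0.6;0 0 0 0 -0.6"}}

```text
time: 9.92
tool_pos: [532.2, 49.6, 74.8]
tcp_rot: [-180.0, -0.0, 140.1]
ft_force: [0.4, -0.6, 0.7]
finger_gap: 68.0
grip_force: 0.0
```

Run:
```python
from h import *
from bench import *
s=sense();print(s["tool_pos"],s["tcp_rot"],s["joint_pos"][5],s["finger_gap"],s["ft_force"]); rel(s,[531.9,49.6,73.5],140)
```

```text
[532.22030473  49.58853425  74.80800022] [-1.79981420e+02 -1.96360590e-02  1.40059161e+02] -50.23086870138095 67.97120934784068 [ 0.37864719 -0.60359472  0.7187629 ]
shift mm [ 0.3 -0.2  1.3] shares [ 0.0008 -0.0007  0.0044] twist deg/share 0.05916110588177048 0.0005
```

Positioned. Close firmly.

>>> {"name": "apply_moves", "arguments": {"series": "0 0 0 0 1;0 0 0 0 1;0 0 0 0 1;0 0 0 0 1;0 0 0 0 1", "squeeze": 70}}

```text
time: 10.33
tool_pos: [533.7, 49.8, 76.9]
tcp_rot: [179.8, 0.2, 140.0]
ft_force: [0.5, -0.2, 6.8]
finger_gap: 46.5
grip_force: 70.8
```

Run:
```python
from bench import *
s=sense();print(s["tool_pos"],s["tcp_rot"],s["finger_gap"],s["ft_force"],s["wrist_torque"])
```

```text
[533.6781512   49.82469795  76.86871361] [179.84008315   0.19503345 140.01007606] 46.47740663387447 [ 0.50556335 -0.19636634  6.8232786 ] [ 0.02960695 -0.12311752  0.05703062]
```

>>> {"name": "apply_moves", "arguments": {"series": "0 0 0 -0.025 1;0 0 0 -0.025 1;0 0 0 -0.025 1;0 0 0 -0.025 1;0 0 0 0 1"}}

```text
time: 10.75
tool_pos: [533.8, 50.0, 76.8]
tcp_rot: [179.8, 0.2, 151.6]
ft_force: [1.3, 2.2, 5.5]
finger_gap: 46.3
grip_force: 71.5
```

Run:
```python
from bench import *
s=sense();print(s["tool_pos"],s["tcp_rot"],s["finger_gap"],s["ft_force"],s["wrist_torque"])
```

```text
[533.75373419  50.03327817  76.79297109] [179.83539268   0.20997863 151.55195347] 46.29924029768844 [1.34301168 2.17832619 5.52188156] [ 0.26469287 -0.2062126  -1.06592751]
```

>>> {"name": "apply_moves", "arguments": {"series": "0 0 0 -0.025 1;0 0 0 -0.025 1;0 0 0 0 1"}}

```text
time: 11.0
tool_pos: [534.1, 49.8, 76.8]
tcp_rot: [179.8, 0.3, 157.2]
ft_force: [4.9, 0.4, 5.6]
finger_gap: 46.3
grip_force: 78.0
```

Run:
```python
from bench import *
s=sense();print(s["tool_pos"],s["tcp_rot"],s["finger_gap"],s["ft_force"],s["wrist_torque"])
```

```text
[534.14546185  49.84899103  76.80113895] [179.84763118   0.27655106 157.23156741] 46.27154719726981 [4.85369961 0.38927886 5.63332131] [ 0.25590581 -0.75943863 -1.20961173]
```

>>> {"name": "apply_moves", "arguments": {"series": "0 0 0 0.025 1;0 0 0 0.025 1;0 0 0 0.025 1;0 0 0 0 1"}}

```text
time: 11.33
tool_pos: [533.8, 49.8, 76.6]
tcp_rot: [179.9, 0.2, 148.3]
ft_force: [2.6, 0.0, 6.9]
finger_gap: 46.4
grip_force: 77.5
```

Run:
```python
from bench import *
s=sense();print(s["tool_pos"],s["tcp_rot"],s["finger_gap"],s["ft_force"],s["wrist_torque"])
```

```text
[533.75607666  49.75715475  76.62826845] [179.87780366   0.22946774 148.34091161] 46.389342901711544 [2.63517311 0.03990186 6.93451567] [-0.01378207 -0.52351718 -0.00559521]
```

>>> {"name": "apply_moves", "arguments": {"series": "0 0 0 0.04 1;0 0 0 0.04 1;0 0 0 0.04 1;0 0 0 0.04 1;0 0 0 0 1"}}

```text
time: 11.75
tool_pos: [533.2, 49.7, 76.4]
tcp_rot: [179.9, 0.1, 129.9]
ft_force: [-0.4, -1.0, 8.2]
finger_gap: 46.1
grip_force: 77.6
```

Run:
```python
from bench import *
s=sense();print(s["tool_pos"],s["tcp_rot"],s["finger_gap"],s["ft_force"],s["wrist_torque"])
```

```text
[533.17109075  49.7396825   76.44518973] [1.79872414e+02 1.36838516e-01 1.29898899e+02] 46.13465536932134 [-0.4119328  -1.02623803  8.1942876 ] [-0.04363797 -0.07087364  0.04408432]
```

Turning yaw-positive is blocked, with 1.2 Nm of slipping torque. The other way turns freely, so the thread is left-handed. I'll continue clockwise.

>>> {"name": "apply_moves", "arguments": {"series": "0 0 0 0.058 1;0 0 0 0.058 1;0 0 0 0.058 1;0 0 0 0.058 1;0 0 0 0 1"}}

```text
time: 12.17
tool_pos: [533.0, 49.8, 76.3]
tcp_rot: [179.8, 0.1, 103.2]
ft_force: [0.2, -0.0, 8.1]
finger_gap: 46.3
grip_force: 77.7
```

>>> {"name": "apply_moves", "arguments": {"series": "0 0 0 0.058 1;0 0 0 0.058 1;0 0 0 0.058 1;0 0 0 0.058 1;0 0 0 0 1"}}

```text
time: 12.58
tool_pos: [533.0, 49.7, 76.3]
tcp_rot: [179.8, -0.0, 76.6]
ft_force: [0.9, -0.7, 8.1]
finger_gap: 46.3
grip_force: 77.7
```

Run:
```python
from bench import *
s=sense();print(s["tool_pos"],s["tcp_rot"],s["finger_gap"],s["ft_force"],s["wrist_torque"],s["joint_pos"][5])
```

```text
[532.98374738  49.67846704  76.3338544 ] [ 1.79836663e+02 -8.30094576e-03  7.65865021e+01] 46.31508722880161 [ 0.8732977  -0.71136233  8.11386017] [-0.16181741  0.0450221   0.00361812] 13.280653997617854
```

>>> {"name": "apply_moves", "arguments": {"series": "0 0 -0.007 0 1;0 0 -0.007 0 1;0 0 -0.007 0 1;0 0 0 0 1"}}

```text
time: 12.92
tool_pos: [532.6, 49.7, 82.1]
tcp_rot: [179.9, -0.0, 77.1]
ft_force: [1.1, 0.2, 4.9]
finger_gap: 46.2
grip_force: 77.4
```

>>> {"name": "apply_moves", "arguments": {"series": "0 0 -0.01 0 1;0 0 -0.02 0 1;0 0 -0.02 0 1;0 0 -0.02 0 1;0 0 0 0 1"}}

```text
time: 13.33
tool_pos: [532.2, 49.9, 103.1]
tcp_rot: [179.9, -0.0, 77.1]
ft_force: [-0.1, 0.2, 0.0]
finger_gap: 46.0
grip_force: 76.6
```

>>> {"name": "apply_moves", "arguments": {"series": "0 0 -0.04 0 1;0 0 -0.06 0 1;0 0 -0.05 0 1;0 0 -0.03 0 1;0 0 0 0 1"}}

```text
time: 13.75
tool_pos: [533.3, 49.9, 158.8]
tcp_rot: [179.8, -0.1, 77.1]
ft_force: [0.3, 0.5, 0.1]
finger_gap: 46.4
grip_force: 76.6
```

>>> {"name": "apply_moves", "arguments": {"series": "0 0 0 0 1;0 0 0 0 1"}}

```text
time: 13.92
tool_pos: [531.2, 49.8, 154.9]
tcp_rot: [-179.9, 0.0, 77.1]
ft_force: [0.1, 0.2, -0.8]
finger_gap: 46.3
grip_force: 76.6
```

Run:
```python
from h import *
from bench import *
s=sense();print(s["tool_pos"],s["tcp_rot"],s["finger_gap"],s["ft_force"])
rel(s,[531.9,49.6,155])
a=snapshot("side");np.savez("side3.npz",**a)
cv2.imwrite("pics/s3.png",cv2.resize(a["frame"][120:240,195:355],(800,600),interpolation=cv2.INTER_CUBIC))
```

```text
[531.1514101   49.8493224  154.90746039] [-1.79923741e+02  1.58493546e-02  7.70868777e+01] 46.30668462556479 [ 0.1337303   0.24144635 -0.82682288]
shift mm [-0.1  0.8 -0.1] shares [-0.0003  0.0026 -0.0003] twist deg/share None None
```

View pics/s3.png

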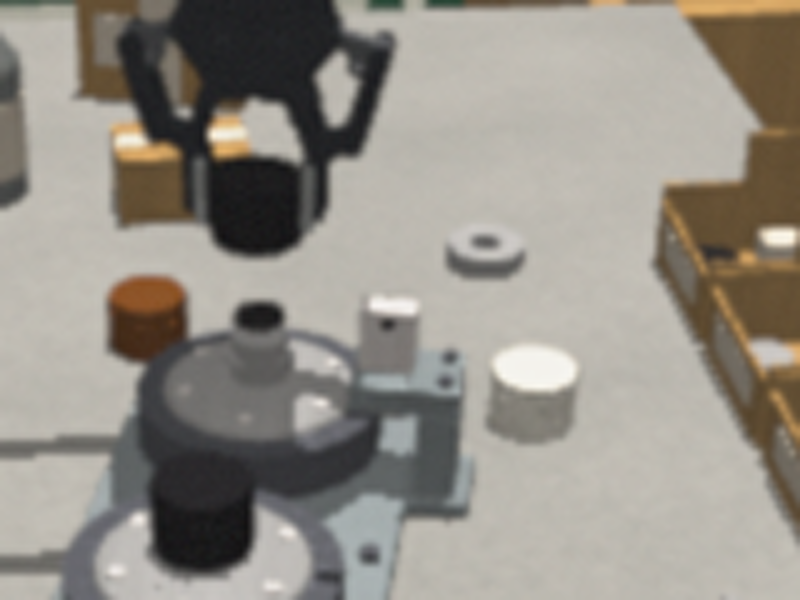

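The cap is held level at (255,205), above the bare boss at (260,335). The blade is still home at (390,335). I'll let the arm settle briefly and hand in.

>>> {"name": "apply_moves", "arguments": {"series": "0 0 0 0 1;0 0 0 0 1;0 0 0 0 1;0 0 0 0 1;0 0 0 0 1"}}

```text
time: 14.38
tool_pos: [531.7, 49.8, 155.6]
tcp_rot: [-180.0, 0.0, 77.1]
ft_force: [0.2, -0.7, -1.2]
finger_gap: 46.1
grip_force: 76.6
```

```bash
python3 -c "
from bench import *
s=sense();print(s['tool_pos'],s['tcp_rot'],s['grip_force']);print(hand_in())"
```

```text
[531.6711364   49.8125999  155.63303641] [-1.79983547e+02  2.48953966e-03  7.70829391e+01] 76.60862630233169
the job is handed in; nothing more can be done
None
```

The job is handed in at about 14 s: the setting blade is fully home in the slot, the cap came off a left-handed thread, and the gripper holds it level about 8 cm above where it sat, over the bare boss.

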